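# Label the apple jar on the lazy susan and bring it to the front

### The arm

A 7-joint arm with a two-finger parallel gripper is mounted at the origin on the work surface. World frame = base frame: x ahead of the robot, y to its left, z up, the work surface at z = 0. Lengths are in m, angles in rad, forces in N, time in s.
With the tool pointing down it reaches from about 0.425 to 0.925 m from the base axis. Payload 6.8 kg.
Tool frame: the origin (TCP) lies where the fingers leave the gripper's body, on its centre line; the fingertips stand 73 mm ahead of it and the grasp point (between the pads) lies 54 mm ahead of it; z points along the fingers, y is the line along which they close (so a half turn about z gives the same grasp; the last joint's range is limited). The gripper opens to 85 mm and grips with 20 to 120 N. Pads are 22 mm wide; open, the fingers measure 114 mm over their backs; the gripper's body (76 mm by 85 mm) begins 54 mm behind the grasp point. The pads swing forward as they close: fully open they stand 13 mm farther back than shut.
Start: joints at [1.146, 0.477, 0.022, 1.555, -0.011, 1.109, -0.083], TCP at [0.21, -0.641, 0.304] pointing down, gripper open.
Joint ranges: [-2.96, 2.96], [-0.34, 2.1], [-1.41, 1.46], [0.24, 2.44], [-1.37, 4.51], [0.17, 1.92], [-2.96, 2.96]. Speed limits (rad/s): [2.39, 2.39, 3.14, 3.14, 3.14, 3.14, 3.14].

### API

Orientations are given as a rotation vector (axis times angle).
In Python, from bench import r, grab_frame, camera_info gives the robot as it stands.
- The arm moves only by the shell command python3 -m pendant 'ROWS' [OPENING] [FORCE]. ROWS is a JSON list of rows, 1 to 5 of them, each of 6 numbers: dx, dy, dz in m, then a rotation vector rx, ry, rz in rad; each row is the pose to reach, as a shift and turn from the pose commanded when the command began, along the tool's axes at that moment; what a row does not reach only later rows make up. A row lasts 1/10 s, in which the tool goes at most 0.05 m and 0.15 rad, less where a joint would pass 70% of its speed; a pose out of reach is approached as far as the arm can. OPENING is the finger opening in m, set as the command begins (- or left out keeps the last). The fingers move at their own pace and stop on an object; FORCE is the grip in N (left out, the last holds). Time passes only in rows, so rows that do not move let the fingers close. It prints the time, the measured TCP pose, the force, the opening and the grip force at its end. Input that does not fit is refused with a message, and nothing moves.
- r.get_obs(): the state, without advancing time (a new reading comes with each control period).
- grab_frame(name): name is "side" or "top" or "wrist"; returns (picture, depth): 400x640x3 uint8, blue, green, red; 400x640 float32, m along the optical axis (not along the pixel's ray), 0 where there is no reading.
- camera_info(name): a dict with "camera_matrix" (3x3 intrinsics, pixels), "R" (3x3) and "t" (3): a world point X has camera coordinates R X + t. Camera axes: x right, y down, z forward; pixel columns grow to the right and rows downward; lengths in m; the calibration is good to about 2 mm. A picture is of the moment at which its call begins: read the wrist's pose just before it. camera_info takes no time and is no camera call; for the wrist camera it gives the pose at the moment of the call.
- r.hand_in(): hands the job in; it is judged then, once.
The state is a dict: "clock": time; "joints": joint angles; "qvel": joint speeds; "tau": joint torques, N m; "tcp_pos": TCP position; "orientation": TCP orientation; "contact_force": force on the tool from outside, world axes, zero at the start; "moment": the same for the moment, N m; "grip_width": finger opening in m; "gripper_force": force on a finger pad.
Only numpy, scipy, OpenCV 4.12 (cv2) and the standard library are available. Lean on these libraries where they do the work, as an engineer would, in place of code of your own. Each camera call takes 0.05 s, during which the arm holds its last target. There are 200 camera calls.

### The job

Brunch is about to start and the apple jar on the wooden lazy susan has lost its label: take the red-apple label out of the rack, slide it fully home and upright into the empty holder in front of the apple jar and let go of it. Bring the apple jar round to the front, so that it faces squarely to the robot's side of the table, turning the lazy susan gently; leave the other labels, the bowl and the chopstick cup where they are. Finish while still holding the turntable itself (not the label) firmly in the gripper, keeping it still for the guest.

Things in the scene. Friction and masses are not known exactly. Their poses are not given: they have to be found in the camera images.
- stand: Foot of the lazy susan, fixed to the table: wood disc 200 mm across and 10 mm high with a steel bearing, on a flat round woven mat (450 mm across, 3 mm thick). Origin on the table top, on the turning axis. Its -x axis (world -x, towards the robot's side of the table) is the front.
- turntable: Wooden dish of the lazy susan, 330 mm across, turning without stops on a light bearing (0.05 N m friction; stays where left). Origin on the axis, on its underside, 17 mm above the table; dish floor 18 mm above the origin. Four stations 90 degrees apart: at its -x (apple jar, red lid), -y (navy), +x (green), +y (brown). At yaw 0 its -x axis is world -x: apple jar in front.
- apple_slot (a point): Centre of the slot floor in the apple jar's label holder (axes as the turntable's: x radial, y along the slot), 125 mm from the axis, 41 mm above the table. Slot 9.5 mm wide, 69.5 long, 16 deep, mouth chamfered 2 mm. Holder: block 22 mm thick, 84 long, 22 high. The other stations' holders are alike, with labels fixed in them (tops 111 mm above the table).
- rack: wooden rack for spare labels, fixed, 136 x 84 x 26 mm, with three slots across it (11 mm wide in its x, 71 mm long in its y, 18 mm deep), 42 mm apart along its x. Origin: centre of its underside.
- apple_label: the label to fit: cream tile with a red apple on both faces and a red top edge, 8 mm thick (its x), 66 mm wide (its y), 70 mm high (its z), about 32 g, standing upright in one slot of the rack, foot 8 mm above the table. Origin: centre of its lower edge. Either face may look outwards.
- yellow_label: spare label like it with a yellow disc and yellow top edge, in another slot of the rack; leave it there.
- plum_label: spare label like it with a plum diamond and plum top edge, in another slot of the rack; leave it there.
- bowl: white bowl with navy stripes, 128 mm across, 62 mm high; leave it alone. Origin: centre of its foot.
- chopstick_cup: white cup with green diamonds, 78 mm across, 95 mm high, with chopsticks sticking out to 230 mm height; leave it alone. Origin: centre of its foot.
- rim_gap (a point): Point on the raised rim midway between the apple and navy stations (turntable's -x-y diagonal), at the rim's top, 160 mm from the axis. The rim runs all round: 10 mm thick, 22 mm high inside, top 57 mm above the table, and can be pinched from above. Here and at the three like places between stations nothing else stands within 60 mm of it.
- apple_jar (a point): Centre of the foot of the apple jar, on the dish floor, 62 mm from the axis. White lidded jar with a red apple and red lid, 54 mm in diameter, knob top 75 mm above the dish floor; all four jars are alike but for colour, and set fast in the dish.

How it is judged:
On the way:
1. the apple label stands fully home in the apple jar's holder, let go (x of apple_label in the frame of apple_slot between -0.004 and 0.004 m and y of apple_label in the frame of apple_slot between -0.008 and 0.008 m and z of apple_label in the frame of apple_slot between -0.004 and 0.003 m and angle between apple_label's own z axis and vertical below 0.15 rad and contact force between the fingers and apple_label below 0.5 N), for 0.2 s.
At the end, for the whole second after the job is handed in: Apple label home in its holder (foot within 3 mm of slot floor, upright within 0.15 rad), untouched; apple slot in front, within 25 mm sideways of the axis (0.2 rad); turntable still (<0.05 rad/s), fingers hold it with >5 N; spare labels moved <20 mm, bowl and cup <30 mm (all of step 1 and x of apple_slot in the frame of stand below 0 m and y of apple_slot in the frame of stand between -0.025 and 0.025 m and angular speed of turntable below 0.05 rad/s and contact force between the fingers and turntable above 5 N and distance of each of yellow_label, plum_label from where it was at the start of the episode below 0.02 m and distance of each of bowl, chopstick_cup from where it was at the start of the episode below 0.03 m); the arm keeps its last pose, push and grip.
It fails at once if a spare label is taken or knocked out of place (distance of any of yellow_label, plum_label from where it was at the start of the episode above 0.02 m).
It fails at once if the bowl or the chopstick cup is knocked aside (distance of any of bowl, chopstick_cup from where it was at the start of the episode above 0.03 m).
It fails at once if the lazy susan is spun fast (angular speed of turntable above 3 rad/s).
It also fails if it takes over 58 s, if anything falls off the work surface, if the arm or the gripper's body presses on something with over 40 N, if the wrist force passes 120 N, or if a joint passes its speed limit or range.

## Working session

There is one attempt and no reset: what is moved stays moved. The work goes in short steps, Python scripts to look and compute and a shell command to move; the robot and the scene stay as the last step left them, time stands still between calls to the robot, and variables do not carry over. Pictures are saved under pics/ and viewed, at most 10 in all, crops included, and the job is handed in when it is done.

```bash
mkdir -p pics; ls
cat > h.py <<'E'
import numpy as np, cv2
from bench import r, grab_frame, camera_info
from scipy.spatial.transform import Rotation as Ro
def cloud(name):
    ci=camera_info(name); im,d=grab_frame(name)
    K=np.array(ci["camera_matrix"]);R=np.array(ci["R"]);t=np.array(ci["t"])
    v,u=np.mgrid[0:d.shape[0],0:d.shape[1]]
    c=np.stack([(u-K[0,2])/K[0,0]*d,(v-K[1,2])/K[1,1]*d,d],-1)
    P=(c-t)@R
    P[d<=0]=np.nan
    return im,d,P
E
python3 - <<'E'
from h import *
o=r.get_obs();print({k:np.round(v,3) for k,v in o.items()})
for n in("top","side"):
    im,d,P=cloud(n);cv2.imwrite(f"pics/{n}0.png",im);np.savez(f"{n}0.npz",im=im,d=d,P=P)
    ci=camera_info(n);print(n,np.round(-np.array(ci["R"]).T@ci["t"],3),np.round(ci["R"],2).tolist())
E
```

```text
pics
{'clock': np.float64(0.0), 'joints': array([ 1.146,  0.478,  0.022,  1.556, -0.011,  1.109, -0.083]), 'qvel': array([-0.001, -0.002,  0.001, -0.002,  0.001,  0.   ,  0.001]), 'tau': array([-1.0000e-03, -5.9644e+01,  1.6080e+00, -2.8119e+01,  1.2000e-02,
        9.0000e-03, -0.0000e+00]), 'tcp_pos': array([ 0.21 , -0.641,  0.303]), 'orientation': array([-3.10e+00, -4.95e-01,  1.00e-03]), 'contact_force': array([ 0.71 , -0.093,  0.764]), 'moment': array([-0.023,  0.013,  0.016]), 'gripper_force': np.float64(0.0), 'grip_width': np.float64(0.086)}
top [0.381 0.025 1.17 ] [[0.01, -1.0, -0.01], [-1.0, -0.01, -0.07], [0.07, 0.01, -1.0]]
side [ 0.291 -0.722  0.749] [[0.97, -0.25, -0.02], [-0.19, -0.65, -0.73], [0.17, 0.71, -0.68]]
```

View pics/top0.png

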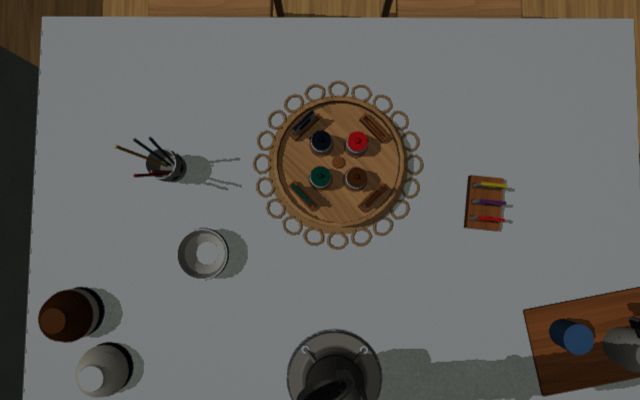

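View pics/side0.png

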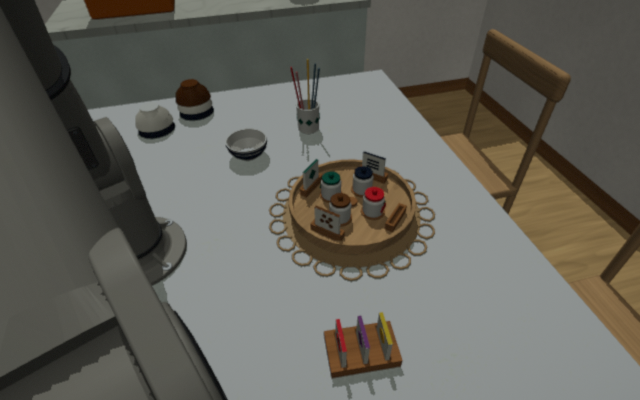

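The top view shows the turntable centred near (339,162). The apple jar, with its red lid, is at (357,142), and its empty holder is at (376,126). The rack is at (486,203) with the red label nearest the robot at (490,219). The side view confirms this order: red, plum, yellow.

Run:
```python
from h import *
for n in("top","side"):
    z=np.load(n+"0.npz");im,P=z["im"],z["P"]
    hsv=cv2.cvtColor(im,cv2.COLOR_BGR2HSV)
    Z=P[...,2]; H,S,V=[hsv[...,i].astype(int) for i in range(3)]
    red=((H<5)|(H>174))&(S>170)&(V>80)
    inr=lambda x0,x1,y0,y1:(P[...,0]>x0)&(P[...,0]<x1)&(P[...,1]>y0)&(P[...,1]<y1)
    def rep(nm,m,f=np.median):
        q=P[m]; 
        if len(q)<5: print(n,nm,len(q));return
        c=q.mean(0); r_=cv2.minAreaRect((q[:,:2]*1000).astype(np.float32))
        print(n,nm,len(q),"med",np.round(np.median(q,0),4),"z5-95",np.round(np.percentile(q[:,2],[5,95]),3),"rect",np.round(r_[0],1),np.round(r_[1],1),round(r_[2],1))
    near=inr(.2,.6,-.6,-.3)
    rep("redlabel",red&near&(Z>.066)&(Z<.09))
    rep("alllabeltops",near&(Z>.066)&(Z<.09))
    rep("racktop",near&(Z>.021)&(Z<.031))
    rep("redlid",red&inr(.3,.9,-.3,.3)&(Z>.08))
    # rim circle fit
    m=inr(.25,.95,-.35,.35)&(Z>.051)&(Z<.062);q=P[m][:,:2]
    c=np.array([.58,-.0]) ; c=np.median(q,0)
    from scipy.optimize import least_squares
    s=least_squares(lambda p:np.hypot(*(q-p[:2]).T)-.16,c,loss="soft_l1",f_scale=.003)
    c=s.x;print(n,"axis",np.round(c,4),len(q), np.round(np.percentile(np.hypot(*(q-c).T),[25,50,75]),4))
    # jars lids
    m=inr(.25,.95,-.35,.35)&(Z>.085)&(Z<.115); 
    rr=np.hypot(P[...,0]-c[0],P[...,1]-c[1]);aa=np.degrees(np.arctan2(P[...,1]-c[1],P[...,0]-c[0]))
    k=m&(rr<.092)&(rr>.03)
    print(n,"jar angle mod90 (circ mean)",np.degrees(np.angle(np.mean(np.exp(4j*np.radians(aa[k])))))/4,"red",np.median(aa[k&red]),np.median(rr[k&red]))
    # holder of apple
    k=(rr>.1)&(rr<.148)&(Z>.05)&(Z<.062)&(np.abs((aa+47+180)%360-180)<25);rep("holder",k)
    if k.sum()>5: print(np.median(aa[k]),np.median(rr[k]))
    k=(rr>.1)&(rr<.148)&(Z>.1)&(Z<.118)
    print("labels mod90",np.degrees(np.angle(np.mean(np.exp(4j*np.radians(aa[k])))))/4,k.sum())
```

```text
top redlabel 77 med [ 0.4054 -0.3768  0.0785] z5-95 [0.075 0.082] rect [ 406.1 -378.6] [64.8  7.6] 84.4
top alllabeltops 321 med [ 0.4469 -0.3816  0.078 ] z5-95 [0.07  0.082] rect [ 447.2 -382.8] [67.9 93.1] 83.8
top racktop 1277 med [ 0.4397 -0.381   0.0261] z5-95 [0.022 0.029] rect [ 447.7 -384.2] [ 85.5 136.3] 84.4
top redlid 285 med [ 0.5913 -0.0511  0.0994] z5-95 [0.096 0.106] rect [591.3 -51.3] [44.7 43.9] 0.5
top axis [ 0.5467 -0.0054] 2593 [0.1362 0.1572 0.1613]
top jar angle mod90 (circ mean) 43.79475897755951 red -45.673377850612226 0.06461860233781055
top holder 222 med [ 0.6356 -0.0958  0.0567] z5-95 [0.052 0.06 ] rect [635.1 -97.5] [84.1 23.1] 44.0
-45.714038212294156 0.13265839362743914
labels mod90 44.03564121372786 314
side redlabel 111 med [ 0.4061 -0.3832  0.0769] z5-95 [0.075 0.079] rect [ 406.6 -380.8] [59.7  7.6] 84.1
side alllabeltops 578 med [ 0.4464 -0.388   0.0764] z5-95 [0.068 0.079] rect [ 446.8 -384.9] [67.7 93.2] 84.8
side racktop 2084 med [ 0.4379 -0.3937  0.0246] z5-95 [0.022 0.027] rect [ 447.4 -385.3] [ 86.3 136.6] 84.7
side redlid 188 med [ 0.5894 -0.0562  0.0973] z5-95 [0.095 0.106] rect [590.5 -52.5] [47.5 44.4] 90.0
side axis [ 0.5458 -0.006 ] 2020 [0.1298 0.1566 0.1625]
side jar angle mod90 (circ mean) 43.944212009600044 red -48.602985031190194 0.06795229887754889
side holder 177 med [ 0.6322 -0.1006  0.0545] z5-95 [0.051 0.057] rect [634.6 -98. ] [88.  22.9] 43.7
-48.12142797246667 0.13221273783377158
labels mod90 44.3600495696201 344
```

The rack and label agree between both cameras. The label is at (0.406, -0.381) with yaw -5.6° and its top at 0.078. The holder is at (0.635, -0.098) with its radial direction at -46°. I'll move over the label next.

```bash
cat > go.py <<'E'
import sys
from h import *
def delta(g,yaw):
    """grasp point g, tool y at yaw (deg), tool straight down -> row in present tool axes"""
    o=r.get_obs();R0=Ro.from_rotvec(o["orientation"])
    best=None
    for k in(0,180):
        a=np.radians(yaw+k);y=np.array([np.cos(a),np.sin(a),0]);z=np.array([0,0,-1.])
        G=Ro.from_matrix(np.c_[np.cross(y,z),y,z]);D=R0.inv()*G
        if best is None or D.magnitude()<best[0].magnitude():best=(D,G)
    tcp=np.array(g)-.054*np.array([0,0,-1.])
    return np.r_[R0.inv().apply(tcp-o["tcp_pos"]),best[0].as_rotvec()]
if __name__=="__main__":
    a=list(map(float,sys.argv[1:]));o=r.get_obs()
    Y=Ro.from_rotvec(o["orientation"]).as_matrix()
    print("grasp",np.round(o["tcp_pos"]+.054*Y[:,2],4),"yaw",round(np.degrees(np.arctan2(Y[1,1],Y[0,1])),1),"q",np.round(o["joints"],2),"t",o["clock"])
    print("row",*np.round(delta(a[:3],a[3]),4))
E
python3 go.py .4057 -.3807 .16 -5.6
```

```text
grasp [ 0.2101 -0.6409  0.249 ] yaw -71.8 q [ 1.15  0.48  0.02  1.56 -0.01  1.11 -0.08] t 0.1
row 0.2669 -0.1863 0.0893 -0.0015 -0.0009 -1.1562
```

```bash
python3 -m pendant '[[0.267, -0.186, 0.089, 0, 0, -1.156], [0.267, -0.186, 0.089, 0, 0, -1.156], [0.267, -0.186, 0.089, 0, 0, -1.156], [0.267, -0.186, 0.089, 0, 0, -1.156], [0.267, -0.186, 0.089, 0, 0, -1.156]]' 0.03 40; python3 go.py .4057 -.3807 .16 -5.6
```

```text
clock: 0.6
tcp_pos: [0.3561, -0.447, 0.2373]
orientation: [-2.7, -1.605, 0.0]
contact_force: [0.4, -0.9, -0.0]
grip_width: 0.03
gripper_force: 0.0
grasp [ 0.356  -0.447   0.1833] yaw -28.5 q [ 0.96  0.39 -0.21  1.86  0.1   0.9   0.2 ] t 0.6
row 0.0819 0.012 0.0233 -0.0002 -0.0001 -0.4002
```

```bash
python3 -m pendant '[[0.082, 0.012, 0.023, 0, 0, -0.4], [0.082, 0.012, 0.023, 0, 0, -0.4], [0.082, 0.012, 0.023, 0, 0, -0.4], [0.082, 0.012, 0.023, 0, 0, -0.4], [0.082, 0.012, 0.023, 0, 0, -0.4]]'
python3 - <<'E'
from h import *
im,d,P=cloud("wrist");cv2.imwrite("pics/w1.png",im)
near=(np.abs(P[...,0]-.4057)<.025)&(np.abs(P[...,1]+.381)<.05)
for lo,hi in((.07,.085),):
    q=P[near&(P[...,2]>lo)&(P[...,2]<hi)]
    if len(q)>5:print(len(q),np.median(q,0),cv2.minAreaRect((q[:,:2]*1000).astype(np.float32)))
E
python3 go.py .4057 -.3807 .058 -5.6
```

```text
clock: 1.1
tcp_pos: [0.4048, -0.3835, 0.2148]
orientation: [-2.338, -2.098, 0.001]
contact_force: [-0.7, -0.3, 1.0]
grip_width: 0.0301
gripper_force: 0.0
923 [ 0.408056   -0.37520536  0.07854173] ((407.668701171875, -378.5784606933594), (66.31241607666016, 9.389470100402832), 83.35910034179688)
grasp [ 0.4047 -0.3839  0.1609] yaw -6.2 q [ 0.9   0.41 -0.32  1.9   0.17  0.85  0.39] t 1.15
row 0.0033 0.0007 0.1029 -0.0003 0.0005 -0.0108
```

View pics/w1.png

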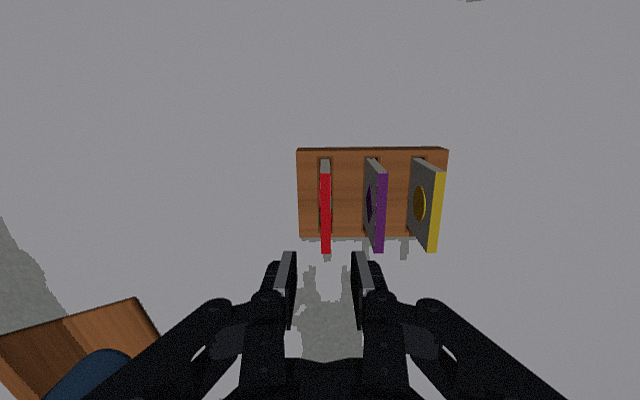

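The wrist view shows the red label's top edge at columns 320–330 (x≈325), midway between the open fingers (x≈323). The plum label (x≈377) is clear of them. I'll descend and grip.

```bash
python3 -m pendant '[[0.004, 0.002, 0.035, 0, 0, -0.01], [0.004, 0.002, 0.07, 0, 0, -0.01], [0.004, 0.002, 0.09, 0, 0, -0.01], [0.004, 0.002, 0.103, 0, 0, -0.01], [0.004, 0.002, 0.103, 0, 0, -0.01]]'; python3 -m pendant '[[0, 0, 0, 0, 0, 0], [0, 0, 0, 0, 0, 0], [0, 0, 0, 0, 0, 0], [0, 0, 0, 0, 0, 0]]' 0 40;python3 go.py .4057 -.3807 .058 -5.6
```

```text
clock: 1.65
tcp_pos: [0.4068, -0.3792, 0.1106]
orientation: [-2.324, -2.11, 0.001]
contact_force: [-1.0, 0.7, -1.0]
grip_width: 0.0301
gripper_force: 0.0
clock: 2.05
tcp_pos: [0.4081, -0.3797, 0.1131]
orientation: [2.323, 2.113, -0.0]
contact_force: [-2.2, -0.2, 5.4]
grip_width: 0.0073
gripper_force: 44.0
grasp [ 0.4082 -0.3797  0.0591] yaw -5.4 q [ 0.86  0.56 -0.28  1.97  0.24  0.65  0.33] t 2.05
row -0.0013 -0.0023 0.0011 0.0012 0.0013 0.0031
```

```bash
python3 -m pendant '[[0, 0, -0.02, 0, 0, 0], [0, 0, -0.06, 0, 0, 0], [0, 0, -0.1, 0, 0, 0], [0, 0, -0.13, 0, 0, 0], [0, 0, -0.14, 0, 0, 0]]'; python3 go.py .6349 -.0977 .20 -46
```

```text
clock: 2.55
tcp_pos: [0.4094, -0.3798, 0.2559]
orientation: [2.318, 2.11, 0.001]
contact_force: [0.4, -0.6, -0.4]
grip_width: 0.0077
gripper_force: 43.2
grasp [ 0.4096 -0.38    0.2019] yaw -5.4 q [ 0.91  0.36 -0.34  1.87  0.15  0.93  0.41] t 2.55
row 0.302 0.1981 0.0018 0.0065 0.0016 0.7089
```

```bash
python3 -m pendant '[[0.302, 0.198, 0, 0.006, 0.002, 0.709], [0.302, 0.198, 0, 0.006, 0.002, 0.709], [0.302, 0.198, 0, 0.006, 0.002, 0.709], [0.302, 0.198, 0, 0.006, 0.002, 0.709], [0.302, 0.198, 0, 0.006, 0.002, 0.709]]'; python3 go.py .6349 -.0977 .20 -46
```

```text
clock: 3.05
tcp_pos: [0.5579, -0.1909, 0.2512]
orientation: [-2.911, -1.165, 0.005]
contact_force: [0.7, -1.0, -1.1]
grip_width: 0.0077
gripper_force: 43.2
grasp [ 0.5576 -0.1907  0.1972] yaw -46.4 q [ 0.43  0.41 -0.26  1.8   0.12  0.95 -0.69] t 3.05
row 0.12 -0.0144 -0.0028 -0.0068 0.0009 -0.0067
```

```bash
python3 -m pendant '[[0.03, -0.014, 0, -0.006, 0, 0], [0.03, -0.014, 0, -0.006, 0, 0], [0.03, -0.014, 0, -0.006, 0, 0]]'
python3 - <<'E'
from h import *
o=r.get_obs();T=Ro.from_rotvec(o["orientation"])
im,d,P=cloud("wrist");cv2.imwrite("pics/w2.png",im);np.savez("w2.npz",im=im,P=P)
near=(np.hypot(P[...,0]-.635,P[...,1]+.098)<.06)
q=P[near&(P[...,2]>.052)&(P[...,2]<.064)]
rr=np.hypot(q[:,0]-.547,q[:,1]+.0065);q=q[rr<.147]
print(len(q),np.median(q,0),cv2.minAreaRect((q[:,:2]*1000).astype(np.float32)))
# slot floor
s=P[near&(P[...,2]>.036)&(P[...,2]<.046)];print("floor",len(s),np.median(s,0) if len(s) else "")
# label in tool frame
L=T.inv().apply(P.reshape(-1,3)-o["tcp_pos"]).reshape(P.shape)
k=(abs(L[...,1])<.01)&(abs(L[...,0])<.045)&(L[...,2]>.02)&(L[...,2]<.12)
l=L[k];print("label tool",len(l),np.percentile(l,[2,50,98],axis=0).round(4))
E
python3 go.py .6349 -.0977 .20 -46
```

```text
clock: 3.35
tcp_pos: [0.5691, -0.1603, 0.2512]
orientation: [-2.911, -1.18, 0.002]
contact_force: [-0.4, -1.1, -0.6]
grip_width: 0.0073
gripper_force: 43.2
1894 [ 0.63871046 -0.09172308  0.05705754] ((623.4519653320312, -81.7725830078125), (83.89122009277344, 62.5605354309082), 43.42742156982422)
floor 2543 [ 0.63286368 -0.08859502  0.03804995]
label tool 5050 [[-0.0254 -0.0089  0.0215]
 [ 0.0116  0.0009  0.0348]
 [ 0.035   0.0092  0.0882]]
grasp [ 0.5685 -0.162   0.1973] yaw -46.0 q [ 0.38  0.41 -0.27  1.8   0.13  0.95 -0.75] t 3.4
row 0.0923 -0.0002 -0.0029 -0.0009 0.0015 -0.0002
```

View pics/w2.png

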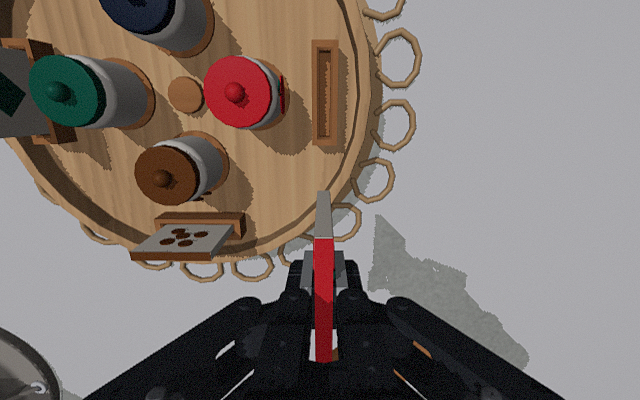

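The label in the hand (column 324) lines up with the apple slot (columns 318–331, rows 50–138). I'll refine the holder position from this picture.

Run:
```python
from h import *
z=np.load("w2.npz");P=z["P"]
W=np.zeros(P.shape[:2],bool);W[34:154,308:346]=1
q=P[W&(abs(P[...,2]-.057)<.005)]
c,s,a=cv2.minAreaRect((q[:,:2]*1000).astype(np.float32));print(len(q),c,s,a,np.median(q[:,2]))
V=np.zeros_like(W);V[56:134,319:331]=1
f=P[V&(P[...,2]<.048)];print("floor",len(f),np.median(f,0),cv2.minAreaRect((f[:,:2]*1000).astype(np.float32)))
o=r.get_obs();T=Ro.from_rotvec(o["orientation"])
L=T.inv().apply(P.reshape(-1,3)-o["tcp_pos"]).reshape(P.shape)
A=np.zeros_like(W);A[185:235,316:332]=1
l=L[A&(abs(L[...,1])<.01)&(L[...,2]<.115)&(L[...,0]>0.025)];print("front edge",len(l),np.percentile(l,[2,50,98],axis=0).round(4))
A[:]=0;A[240:360,312:336]=1
l=L[A&(abs(L[...,1])<.006)&(L[...,2]>.025)&(L[...,2]<.045)];print("top edge",len(l),np.percentile(l,[2,50,98],axis=0).round(4))
```

```text
1780 (637.3815307617188, -96.46168518066406) (83.70438385009766, 22.029644012451172) 44.07508850097656 0.05702951448026926
floor 867 [ 0.63783536 -0.09564736  0.04131656] ((636.782470703125, -96.95486450195312), (65.37135314941406, 9.540096282958984), 43.785240173339844)
front edge 679 [[ 3.580e-02 -3.600e-03  3.830e-02]
 [ 3.630e-02 -1.000e-04  6.220e-02]
 [ 3.680e-02  3.700e-03  1.017e-01]]
top edge 2541 [[-0.0247 -0.0047  0.0336]
 [ 0.0076  0.0001  0.0347]
 [ 0.0343  0.0051  0.0385]]
```

```bash
python3 go.py .635 -.0987 .2 -46; python3 -m pendant '[[0.046, 0, 0, 0, 0, 0], [0.088, 0, -0.003, 0, 0, 0], [0.091, 0, -0.003, 0, 0, 0], [0.091, 0, -0.003, 0, 0, 0]]'; python3 go.py .635 -.0987 .12 -46
```

```text
grasp [ 0.5685 -0.162   0.1973] yaw -46.0 q [ 0.38  0.41 -0.27  1.8   0.13  0.95 -0.75] t 3.4
row 0.0917 0.0006 -0.0029 -0.0009 0.0015 -0.0002
clock: 3.8
tcp_pos: [0.6347, -0.0988, 0.2545]
orientation: [-2.913, -1.177, 0.001]
contact_force: [-0.6, -1.0, -0.2]
grip_width: 0.0076
gripper_force: 43.2
grasp [ 0.6347 -0.0988  0.2005] yaw -46.0 q [ 0.26  0.49 -0.28  1.67  0.15  1.01 -0.87] t 3.8
row 0.0003 0.0001 0.0805 -0.0005 0.0008 -0.0002
```

```bash
python3 -m pendant '[[0, 0, 0.03, 0, 0, 0], [0, 0, 0.06, 0, 0, 0], [0, 0, 0.08, 0, 0, 0], [0, 0, 0.085, 0, 0, 0], [0, 0, 0.085, 0, 0, 0]]'
python3 - <<'E'
from h import *
im,d,P=cloud("wrist");cv2.imwrite("pics/w3.png",im)
E
python3 go.py .635 -.0987 .091 -46
```

```text
clock: 4.3
tcp_pos: [0.6336, -0.1003, 0.1694]
orientation: [-2.914, -1.173, 0.004]
contact_force: [0.4, -0.4, -0.4]
grip_width: 0.0075
gripper_force: 43.2
grasp [ 0.6344 -0.0999  0.1165] yaw -46.1 q [ 0.25  0.58 -0.26  1.73  0.19  0.85 -0.9 ] t 4.35
row 0.0012 -0.0005 0.0255 0.0004 0.0006 -0.0022
```

View pics/w3.png

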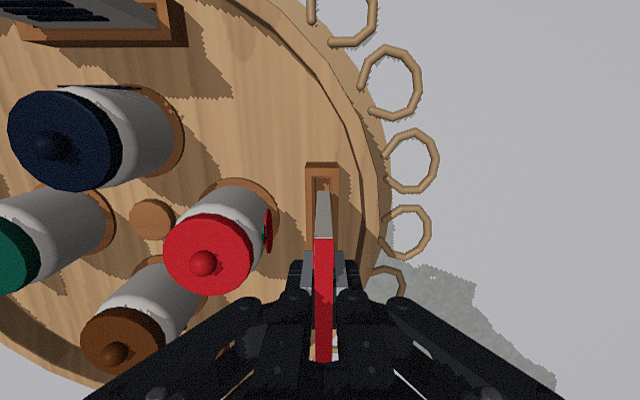

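The label's front edge (column 324) is centred over the slot (columns 315–333). I'll lower it gently.

```bash
python3 -m pendant '[[0.001, 0, 0.006, 0, 0, 0], [0.001, 0, 0.01, 0, 0, 0], [0.001, 0, 0.014, 0, 0, 0], [0.001, 0, 0.014, 0, 0, 0]]'; python3 -m pendant '[[0, 0, 0.004, 0, 0, 0], [0, 0, 0.008, 0, 0, 0], [0, 0, 0.011, 0, 0, 0], [0, 0, 0.011, 0, 0, 0]]'; python3 go.py .635 -.0987 .091 -46
```

```text
clock: 4.75
tcp_pos: [0.6396, -0.0959, 0.1618]
orientation: [2.909, 1.177, 0.016]
contact_force: [-1.9, 2.9, 24.7]
grip_width: 0.0075
gripper_force: 47.0
clock: 5.15
tcp_pos: [0.6424, -0.0937, 0.1558]
orientation: [2.907, 1.179, 0.026]
contact_force: [-8.5, 7.3, 53.5]
grip_width: 0.0078
gripper_force: 51.0
grasp [ 0.6433 -0.0936  0.1018] yaw -45.8 q [ 0.24  0.6  -0.26  1.73  0.2   0.81 -0.91] t 5.15
row -0.0089 -0.0017 0.0107 0.0105 -0.0139 0.0027
```

```bash
python3 -m pendant '[[0, 0, -0.01, 0, 0, 0], [0, 0, -0.02, 0, 0, 0], [0, 0, -0.03, 0, 0, 0], [0, 0, -0.03, 0, 0, 0], [0, 0, -0.03, 0, 0, 0]]'; python3 go.py .635 -.0987 .091 -46
python3 - <<'E'
from h import *
o=r.get_obs();T=Ro.from_rotvec(o["orientation"])
im,d,P=cloud("wrist");cv2.imwrite("pics/w4.png",im);np.savez("w4.npz",P=P,im=im)
L=T.inv().apply(P.reshape(-1,3)-o["tcp_pos"]).reshape(P.shape)
A=np.zeros(P.shape[:2],bool);A[185:235,316:332]=1
l=L[A&(abs(L[...,1])<.01)&(L[...,2]<.115)&(L[...,0]>0.025)];print("front edge",len(l),np.percentile(l,[2,50,98],axis=0).round(4))
print("slope", np.polyfit(l[:,2],l[:,0],1))
A[:]=0;A[240:360,312:336]=1
l=L[A&(abs(L[...,1])<.006)&(L[...,2]>.02)&(L[...,2]<.045)];print("top edge",len(l),np.percentile(l,[2,50,98],axis=0).round(4))
im,d,P=cloud("top");np.savez("top4.npz",P=P,im=im)
k=(np.hypot(P[...,0]-.64,P[...,1]+.098)<.06)
E
```

```text
clock: 5.65
tcp_pos: [0.6352, -0.0978, 0.1746]
orientation: [-2.913, -1.176, 0.001]
contact_force: [0.5, -0.8, -0.9]
grip_width: 0.0073
gripper_force: 43.2
grasp [ 0.6351 -0.0978  0.1206] yaw -46.0 q [ 0.25  0.58 -0.26  1.73  0.19  0.86 -0.9 ] t 5.65
row -0.0008 0.0005 0.0296 -0.0005 0.0007 -0.0005
front edge 623 [[ 0.0339 -0.0027  0.0381]
 [ 0.0344  0.0008  0.0603]
 [ 0.0351  0.0046  0.0963]]
slope [-0.01111065  0.0351186 ]
top edge 2531 [[-0.0199 -0.0039  0.0277]
 [ 0.0098  0.0009  0.0289]
 [ 0.0346  0.0056  0.0359]]
```

View pics/w4.png

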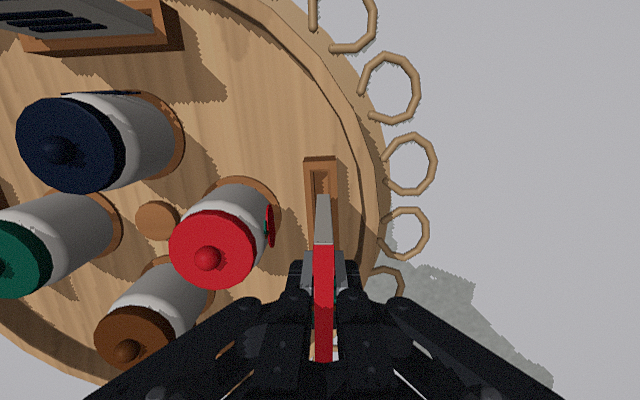

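The first try stopped on the holder's top face (foot at 0.057), and the label slid about 5 mm up in the grip. I'll measure the holder again in this picture, relative to the label.

Run:
```python
from h import *
z=np.load("w4.npz");P=z["P"];o=r.get_obs();T=Ro.from_rotvec(o["orientation"])
L=T.inv().apply(P.reshape(-1,3)-o["tcp_pos"]).reshape(P.shape)
W=np.zeros(P.shape[:2],bool);W[150:255,296:350]=1
m=W&(abs(P[...,2]-.057)<.004)
l=L[m];print("top",len(l),np.percentile(l,[1,50,99],axis=0).round(4))
# per-row: outer edges and slot edges
for v in range(156,250,8):
    row=[(u,L[v,u,1]) for u in range(296,350) if m[v,u]]
    if len(row)<3: continue
    ys=np.array([y for _,y in row]);g=np.diff(ys);i=g.argmax()
    print(v,"x",round(np.median([L[v,u,0] for u,_ in row]),4),"y outer",ys[0].round(4),ys[-1].round(4),"gap",ys[i].round(4),ys[i+1].round(4))
f=L[W&(P[...,2]>.036)&(P[...,2]<.046)&(abs(L[...,1])<.012)];print("floor",len(f),np.percentile(f,[2,50,98],axis=0).round(4))
z=np.load("top4.npz");P=z["P"]
# labels/jars angle from top
c=np.array([.5475,-.0065]);rr=np.hypot(P[...,0]-c[0],P[...,1]-c[1]);aa=np.arctan2(P[...,1]-c[1],P[...,0]-c[0])
hsv=cv2.cvtColor(z["im"],cv2.COLOR_BGR2HSV)
for f in("top0.npz","top4.npz"):
    P=np.load(f)["P"];rr=np.hypot(P[...,0]-c[0],P[...,1]-c[1]);aa=np.arctan2(P[...,1]-c[1],P[...,0]-c[0])
    k=(rr>.1)&(rr<.148)&(P[...,2]>.1)&(P[...,2]<.118)&(np.abs(np.degrees(aa)-44)>30)&((np.degrees(aa)>0)|(np.degrees(aa)<-90))
    print(f,k.sum(),np.degrees(np.angle(np.mean(np.exp(4j*aa[k]))))/4)
```

```text
top 1594 [[-0.012  -0.0115  0.1154]
 [ 0.029  -0.0028  0.1169]
 [ 0.0511  0.0119  0.1197]]
164 x 0.0487 y outer -0.0118 0.0096 gap -0.008 -0.0072
172 x 0.0434 y outer -0.012 0.0098 gap -0.0061 0.0038
180 x 0.0379 y outer -0.0114 0.0098 gap -0.0055 0.0045
188 x 0.0323 y outer -0.0109 0.0099 gap -0.0056 0.0046
196 x 0.0269 y outer -0.011 0.0106 gap -0.0049 0.0059
204 x 0.0211 y outer -0.0105 0.0107 gap -0.005 0.0067
212 x 0.0153 y outer -0.0105 0.0108 gap -0.0044 0.0074
220 x 0.0094 y outer -0.01 0.0116 gap -0.0051 0.0075
228 x 0.0032 y outer -0.0093 0.0118 gap -0.0052 0.0083
236 x -0.0027 y outer -0.0095 0.0118 gap -0.0059 0.0089
244 x -0.0092 y outer -0.0089 0.0126 gap -0.0067 0.0091
floor 429 [[ 0.0224 -0.0104  0.1288]
 [ 0.0349 -0.0003  0.1329]
 [ 0.0534  0.0112  0.1379]]
top0.npz 198 44.16255050943756
top4.npz 201 -42.99735996154198
```

The push turned the dish by about 3°. The holder is now 8 mm further along tool x and yawed -0.05 rad. I'll realign and re-check.

```bash
cat > chk.py <<'E'
from h import *
o=r.get_obs();T=Ro.from_rotvec(o["orientation"]);im,d,P=cloud("wrist");np.savez("w5.npz",P=P,im=im)
L=T.inv().apply(P.reshape(-1,3)-o["tcp_pos"]).reshape(P.shape)
m=(abs(P[...,2]-.057)<.004)&(abs(L[...,1])<.016)&(L[...,0]<.07)&(L[...,0]>-.01)
n,lab,st,_=cv2.connectedComponentsWithStats(m.astype(np.uint8));k=1+st[1:,4].argmax();m=lab==k
l=L[m];xs=[];
for v in np.unique(np.where(m)[0]):
    y=L[v,m[v],1];x=np.median(L[v,m[v],0])
    if 15<1e3*(y.max()-y.min())<25: xs.append((x,(y.max()+y.min())/2))
xs=np.array(xs);p=np.polyfit(*xs.T,1);xe=np.percentile(l[:,0],99.7)
cx=xe-.042;print("holder far",xe.round(4),"centre",cx.round(4),np.polyval(p,cx).round(4),"slope",p[0].round(3),len(l))
e=L[(abs(L[...,1])<.007)&(L[...,0]>.025)&(L[...,0]<.04)&(L[...,2]<.095)&(L[...,2]>.04)]
print("label front x",np.median(e[:,0]).round(4),"-> cx",(np.median(e[:,0])-.033).round(4),"y",((np.percentile(e[:,1],2)+np.percentile(e[:,1],98))/2).round(4),"slopes",np.polyfit(e[:,2],e[:,0],1)[0].round(3),np.polyfit(e[:,2],e[:,1],1)[0].round(3),len(e))
tp=L[(abs(L[...,1])<.003)&(abs(L[...,0])<.03)&(L[...,2]>.018)&(L[...,2]<.042)];print("top z med",np.median(tp[:,2]).round(4),"tcp",o["tcp_pos"].round(4),"F",o["contact_force"].round(1))
E
python3 -m pendant '[[0.004, 0, 0, 0, 0, -0.025], [0.008, 0, 0, 0, 0, -0.05], [0.008, 0, 0, 0, 0, -0.05], [0.008, 0, 0, 0, 0, -0.05]]'; python3 chk.py
```

```text
clock: 6.15
tcp_pos: [0.6413, -0.0917, 0.1748]
orientation: [-2.882, -1.25, 0.001]
contact_force: [-0.1, -0.1, -0.6]
grip_width: 0.0073
gripper_force: 43.2
holder far 0.0422 centre 0.0002 0.0006 slope -0.002 1299
label front x 0.0343 -> cx 0.0013 y 0.0009 slopes -0.009 -0.0 590
top z med 0.0288 tcp [ 0.6413 -0.0917  0.1748] F [-0.1 -0.1 -0.6]
```

```bash
python3 -m pendant '[[-0.001, 0, 0.005, 0, 0, 0], [-0.001, 0, 0.01, 0, 0, 0], [-0.001, 0, 0.013, 0, 0, 0], [-0.001, 0, 0.013, 0, 0, 0]]';python3 chk.py;  python3 -m pendant '[[0, 0, 0.003, 0, 0, 0], [0, 0, 0.006, 0, 0, 0], [0, 0, 0.009, 0, 0, 0], [0, 0, 0.009, 0, 0, 0]]';python3 chk.py
```

```text
clock: 6.6
tcp_pos: [0.64, -0.0928, 0.1611]
orientation: [-2.882, -1.249, 0.002]
contact_force: [-0.6, -0.3, 0.2]
grip_width: 0.0076
gripper_force: 43.2
holder far 0.0439 centre 0.0019 0.0008 slope -0.0 1494
label front x 0.0344 -> cx 0.0014 y 0.0009 slopes -0.009 -0.001 590
top z med 0.0287 tcp [ 0.64   -0.0928  0.1611] F [-0.6 -0.3  0.2]
clock: 7.05
tcp_pos: [0.6402, -0.0927, 0.1524]
orientation: [-2.882, -1.249, 0.002]
contact_force: [-0.5, -0.2, -0.8]
grip_width: 0.0073
gripper_force: 43.2
holder far 0.0437 centre 0.0017 0.0007 slope -0.004 1550
label front x 0.0344 -> cx 0.0014 y -0.0007 slopes 0.003 -0.022 651
top z med 0.0288 tcp [ 0.6402 -0.0927  0.1524] F [-0.5 -0.2 -0.8]
```

The label is entering the slot with no force. I'll carry on down to the floor, release and rise.

```bash
python3 -m pendant '[[0, 0, 0.004, 0, 0, 0], [0, 0, 0.008, 0, 0, 0], [0, 0, 0.011, 0, 0, 0], [0, 0, 0.0125, 0, 0, 0], [0, 0, 0.0125, 0, 0, 0]]'; python3 -c "
from h import *
o=r.get_obs();print(o['tcp_pos'],o['contact_force'])"
```

```text
clock: 7.6
tcp_pos: [0.6406, -0.0924, 0.1406]
orientation: [-2.882, -1.249, -0.0]
contact_force: [0.3, 0.3, 0.4]
grip_width: 0.0073
gripper_force: 43.3
[ 0.64063493 -0.0924351   0.14059271] [0.32555223 0.25491783 0.38415072]
```

```bash
python3 -m pendant '[[0, 0, 0.001, 0, 0, 0], [0, 0, 0.002, 0, 0, 0], [0, 0, 0.002, 0, 0, 0]]'; python3 -m pendant '[[0, 0, 0, 0, 0, 0], [0, 0, 0, 0, 0, 0], [0, 0, 0, 0, 0, 0], [0, 0, 0, 0, 0, 0]]' 0.025 40;  python3 -m pendant '[[0, 0, -0.02, 0, 0, 0], [0, 0, -0.05, 0, 0, 0], [0, 0, -0.09, 0, 0, 0], [0, 0, -0.12, 0, 0, 0], [0, 0, -0.12, 0, 0, 0]]'
python3 - <<'E'
from h import *
im,d,P=cloud("top");np.savez("top6.npz",P=P,im=im);cv2.imwrite("pics/top6.png",im)
im,d,P2=cloud("side");np.savez("side6.npz",P=P2,im=im);cv2.imwrite("pics/side6.png",cv2.resize(im[120:280,230:470],None,fx=3,fy=3))
for P in(P,P2):
    k=(np.hypot(P[...,0]-.64,P[...,1]+.093)<.05)&(P[...,2]>.1)&(P[...,2]<.125);q=P[k]
    print(len(q),np.round(np.median(q,0),4),np.percentile(q[:,2],[5,95]),cv2.minAreaRect((q[:,:2]*1000).astype(np.float32)) if len(q) else"")
E
```

```text
clock: 7.9
tcp_pos: [0.6413, -0.0917, 0.1403]
orientation: [-2.882, -1.25, -0.003]
contact_force: [-4.5, 1.5, 12.0]
grip_width: 0.0076
gripper_force: 45.0
clock: 8.3
tcp_pos: [0.6403, -0.0929, 0.1382]
orientation: [-2.883, -1.249, 0.001]
contact_force: [0.8, -0.2, -0.8]
grip_width: 0.0251
gripper_force: 0.0
clock: 8.8
tcp_pos: [0.6429, -0.0928, 0.2636]
orientation: [2.879, 1.247, 0.011]
contact_force: [1.3, 0.5, 0.5]
grip_width: 0.0254
gripper_force: 0.0
74 [ 0.6282 -0.1006  0.1103] [0.10033477 0.11432506] ((624.6552734375, -76.76278686523438), (65.14942169189453, 53.29441452026367), 47.157718658447266)
89 [ 0.6384 -0.0965  0.1089] [0.1016072  0.11114844] ((640.0630493164062, -94.10371398925781), (68.19403839111328, 8.980899810791016), 46.93781280517578)
```

View pics/side6.png

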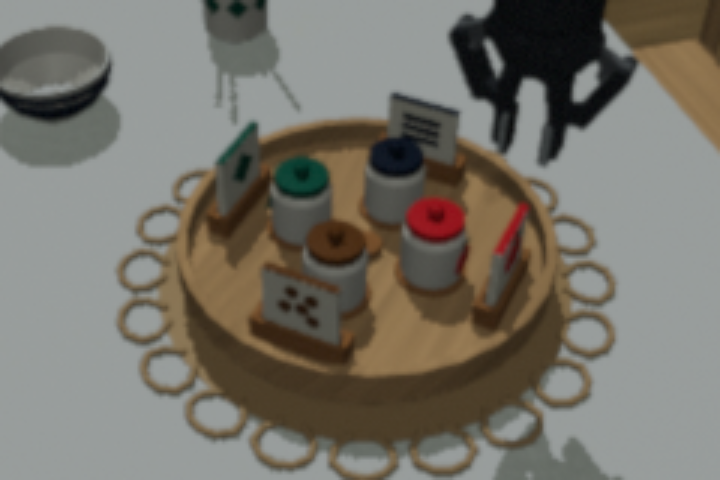

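The side view shows the red label upright in the apple jar's holder, at (510,250) in the crop, with its top at 0.111 m. The apple direction is now about -43°. Next I'll go to the rim gap at 92°, which allows one continuous stroke of -137°.

```bash
sed -i 's/for k in(0,180):/for k in KS:/; s/^import sys/import sys\nKS=(0,)/' go.py; python3 go.py .5424 .153 .2 92
```

```text
grasp [ 0.6407 -0.0929  0.205 ] yaw -43.2 q [ 0.26  0.49 -0.29  1.65  0.16  1.02 -0.84] t 8.9
row 0.1121 -0.2399 0.0048 0.0009 0.0008 -2.359
```

```bash
python3 -m pendant '[[0.112, -0.24, 0, 0, 0, -2.359], [0.112, -0.24, 0, 0, 0, -2.359], [0.112, -0.24, 0, 0, 0, -2.359], [0.112, -0.24, 0, 0, 0, -2.359], [0.112, -0.24, 0, 0, 0, -2.359]]' 0.03; python3 go.py .5424 .153 .2 92
```

```text
clock: 9.4
tcp_pos: [0.5457, 0.1406, 0.2569]
orientation: [-2.217, -2.224, 0.004]
contact_force: [0.8, -0.3, 1.1]
grip_width: 0.0302
gripper_force: 0.0
grasp [0.5456 0.1405 0.2029] yaw 0.2 q [ 0.06  0.4  -0.54  1.84  0.24  0.97 -0.58] t 9.4
row 0.0125 -0.0033 0.0029 -0.0028 -0.0018 -1.6027
```

```bash
python3 -m pendant '[[0.012, -0.003, 0, 0, 0, -1.6], [0.012, -0.003, 0, 0, 0, -1.6], [0.012, -0.003, 0, 0, 0, -1.6], [0.012, -0.003, 0, 0, 0, -1.6], [0.012, -0.003, 0, 0, 0, -1.6]]'; python3 go.py .5424 .153 .2 92
```

```text
clock: 9.9
tcp_pos: [0.5437, 0.151, 0.2568]
orientation: [-1.247, -2.88, 0.003]
contact_force: [-0.1, -0.3, 0.3]
grip_width: 0.0301
gripper_force: 0.0
grasp [0.5435 0.151  0.2028] yaw 43.2 q [ 0.17  0.44 -0.7   1.83  0.33  0.99  0.08] t 9.9
row 0.0023 0.0004 0.0028 -0.0018 -0.0029 -0.8522
```

```bash
python3 -m pendant '[[0.002, 0, 0, 0, -0.002, -0.15], [0.002, 0, 0.002, 0, -0.002, -0.3], [0.002, 0, 0.002, 0, -0.002, -0.45], [0.002, 0, 0.003, 0, -0.002, -0.6], [0.002, 0, 0.003, 0, -0.002, -0.75]]'; python3 -m pendant '[[0, 0, 0, 0, 0, -0.1], [0, 0, 0, 0, 0, -0.1], [0, 0, 0, 0, 0, -0.1]]'
python3 - <<'E'
from h import *
from scipy.optimize import least_squares
o=r.get_obs();T=Ro.from_rotvec(o["orientation"]);im,d,P=cloud("wrist");cv2.imwrite("pics/w7.png",im)
L=T.inv().apply(P.reshape(-1,3)-o["tcp_pos"]).reshape(P.shape)
q=P[(abs(P[...,2]-.057)<.003)&(np.hypot(P[...,0]-.548,P[...,1]+.007)>.145)&(np.hypot(P[...,0]-.548,P[...,1]+.007)<.175)][:,:2]
s=least_squares(lambda p:np.hypot(*(q-p[:2]).T)-.160,[.548,-.007],loss="soft_l1",f_scale=.003);print(len(q),s.x.round(4))
# angle of fixed labels
c=s.x
E
python3 go.py .5424 .153 .06 92
```

```text
clock: 10.4
tcp_pos: [0.5423, 0.1524, 0.2537]
orientation: [-0.106, -3.138, 0.002]
contact_force: [0.1, -1.3, 0.8]
grip_width: 0.0299
gripper_force: 0.0
clock: 10.7
tcp_pos: [0.5428, 0.1525, 0.2544]
orientation: [0.037, -3.141, 0.001]
contact_force: [-0.3, -0.1, 0.2]
grip_width: 0.03
gripper_force: 0.0
8255 [ 0.5508 -0.0056]
grasp [0.5428 0.1526 0.2007] yaw 91.4 q [ 0.29  0.49 -0.88  1.83  0.44  1.03  0.83] t 10.75
row 0.0004 0.0005 0.1407 -0.001 0.0 -0.0112
```

View pics/w7.png

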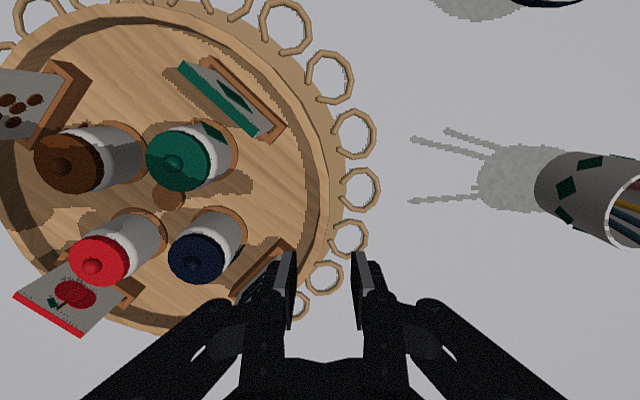

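The wrist view shows the rim midway between the fingers (column ~323). The gap is clear, and the cup is far to the right (600,200). I'll descend and pinch.

```bash
python3 -m pendant '[[0, 0.001, 0.04, 0, 0, -0.01], [0, 0.001, 0.08, 0, 0, -0.01], [0, 0.001, 0.11, 0, 0, -0.01], [0, 0.001, 0.13, 0, 0, -0.01], [0, 0.001, 0.14, 0, 0, -0.01]]'; python3 -m pendant '[[0, 0, 0, 0, 0, 0], [0, 0, 0, 0, 0, 0], [0, 0, 0, 0, 0, 0], [0, 0, 0, 0, 0, 0], [0, 0, 0, 0, 0, 0]]' 0 30; python3 go.py .5424 .153 .06 92
```

```text
clock: 11.25
tcp_pos: [0.5423, 0.1533, 0.1134]
orientation: [0.055, -3.14, 0.003]
contact_force: [0.8, 1.0, 0.2]
grip_width: 0.0299
gripper_force: 0.0
clock: 11.75
tcp_pos: [0.5423, 0.1548, 0.1153]
orientation: [-0.058, 3.141, 0.002]
contact_force: [-0.1, 6.1, -15.3]
grip_width: 0.0116
gripper_force: 28.3
grasp [0.5423 0.1549 0.0613] yaw 92.1 q [ 0.18  0.67 -0.75  1.92  0.63  0.8   0.68] t 11.75
row -0.0001 -0.0018 0.0013 0.0012 0.0 0.0018
```

```bash
python3 -m pendant '[[-0.0128, -0.0005, 0, 0, 0, 0.08], [-0.0255, -0.002, 0, 0, 0, 0.16], [-0.038, -0.0046, 0, 0, 0, 0.24], [-0.0503, -0.0081, 0, 0, 0, 0.32], [-0.0623, -0.0126, 0, 0, 0, 0.4]]'; python3 go.py .549 -.0055 .06 0 | head -1
```

```text
clock: 12.25
tcp_pos: [0.6057, 0.1447, 0.1153]
orientation: [0.572, 3.089, 0.003]
contact_force: [1.1, 5.0, -14.7]
grip_width: 0.0113
gripper_force: 28.8
grasp [0.6057 0.1448 0.0613] yaw 69.0 q [ 0.13  0.71 -0.65  1.79  0.56  0.84  0.42] t 12.25
```

```bash
python3 -m pendant '[[-0.0128, -0.0005, 0, 0, 0, 0.08], [-0.0255, -0.002, 0, 0, 0, 0.16], [-0.038, -0.0046, 0, 0, 0, 0.24], [-0.0503, -0.0081, 0, 0, 0, 0.32], [-0.0623, -0.0126, 0, 0, 0, 0.4]]' | grep -E "force|pos"; python3 -m pendant '[[-0.0128, -0.0005, 0, 0, 0, 0.08], [-0.0255, -0.002, 0, 0, 0, 0.16], [-0.038, -0.0046, 0, 0, 0, 0.24], [-0.0503, -0.0081, 0, 0, 0, 0.32], [-0.0623, -0.0126, 0, 0, 0, 0.4]]'| grep -E "force|pos"; python3 go.py .549 -.0055 .06 0 | head -1
```

```text
tcp_pos: [0.6599, 0.1108, 0.1153]
contact_force: [3.2, 4.2, -14.7]
gripper_force: 28.7
tcp_pos: [0.6968, 0.0581, 0.1154]
contact_force: [5.7, 2.8, -16.3]
gripper_force: 28.8
grasp [0.6969 0.0582 0.0614] yaw 23.2 q [ 0.13  0.76 -0.45  1.6   0.4   0.88 -0.07] t 13.25
```

```bash
python3 -m pendant '[[-0.0128, -0.0005, 0, 0, 0, 0.08], [-0.0255, -0.002, 0, 0, 0, 0.16], [-0.038, -0.0046, 0, 0, 0, 0.24], [-0.0503, -0.0081, 0, 0, 0, 0.32], [-0.0623, -0.0126, 0, 0, 0, 0.4]]' | grep -E "force|pos"; python3 -m pendant '[[-0.0128, -0.0005, 0, 0, 0, 0.08], [-0.0255, -0.002, 0, 0, 0, 0.16], [-0.038, -0.0046, 0, 0, 0, 0.24], [-0.0503, -0.0081, 0, 0, 0, 0.32], [-0.0623, -0.0126, 0, 0, 0, 0.4]]'| grep -E "force|pos"; python3 go.py .549 -.0055 .06 0 | head -1
```

```text
tcp_pos: [0.7101, -0.005, 0.1154]
contact_force: [7.6, 0.9, -17.2]
gripper_force: 29.0
tcp_pos: [0.6976, -0.0684, 0.1153]
contact_force: [6.6, -1.1, -15.9]
gripper_force: 29.3
grasp [ 0.6977 -0.0684  0.0613] yaw -22.8 q [ 0.18  0.73 -0.26  1.6   0.23  0.84 -0.56] t 14.25
```

```bash
python3 -m pendant '[[-0.0128, -0.0005, 0, 0, 0, 0.08], [-0.0255, -0.002, 0, 0, 0, 0.16], [-0.038, -0.0046, 0, 0, 0, 0.24], [-0.0503, -0.0081, 0, 0, 0, 0.32], [-0.0593, -0.0114, 0, 0, 0, 0.38]]'; python3 -m pendant '[[0, 0, 0, 0, 0, 0], [0, 0, 0, 0, 0, 0], [0, 0, 0, 0, 0, 0], [0, 0, 0, 0, 0, 0]]' - 40;  python3 go.py .549 -.0055 .06 0 | head -1
python3 - <<'E'
from h import *
im,d,P=cloud("top");cv2.imwrite("pics/top8.png",im);im,d,P2=cloud("side");cv2.imwrite("pics/side8.png",im);np.savez("f8.npz",P=P,P2=P2)
c=np.array([.5485,-.006])
for P in(P,P2):
    rr=np.hypot(P[...,0]-c[0],P[...,1]-c[1]);aa=np.degrees(np.arctan2(P[...,1]-c[1],P[...,0]-c[0]))%360
    k=(rr<.16)&(rr>.1)&(P[...,2]>.1)&(P[...,2]<.12)&(abs(aa-180)<30);q=P[k]
    print(len(q),np.round(np.median(q,0),4),np.percentile(q[:,2],[5,95]),cv2.minAreaRect((q[:,:2]*1000).astype(np.float32)) if len(q) else"")
E
```

```text
clock: 14.75
tcp_pos: [0.6633, -0.1197, 0.1154]
orientation: [2.896, 1.212, 0.002]
contact_force: [4.9, -2.4, -16.8]
grip_width: 0.0114
gripper_force: 29.8
clock: 15.15
tcp_pos: [0.6643, -0.1185, 0.1154]
orientation: [2.892, 1.221, 0.003]
contact_force: [5.5, -3.9, -18.0]
grip_width: 0.0108
gripper_force: 38.3
grasp [ 0.6645 -0.1186  0.0614] yaw -44.2 q [ 0.2   0.69 -0.17  1.68  0.15  0.79 -0.81] t 15.15
103 [ 0.4231 -0.006   0.1111] [0.10580816 0.11463411] ((422.19140625, -9.28640365600586), (7.372095584869385, 64.08406829833984), 0.5012181997299194)
84 [ 0.4215 -0.0162  0.1087] [0.10176932 0.11078584] ((421.6677551269531, -12.691986083984375), (9.158740997314453, 65.91570281982422), 1.337527871131897)
```

View pics/top8.png

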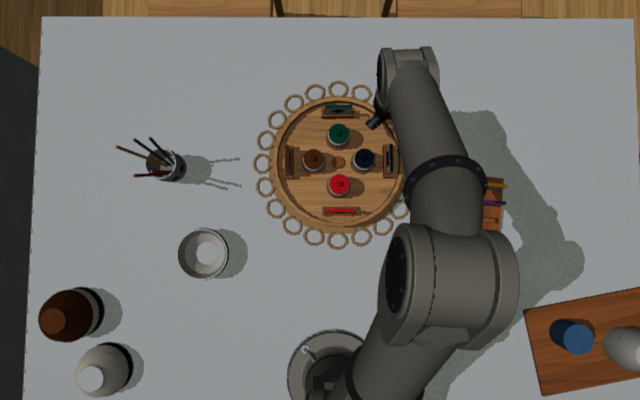

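The top view shows the apple jar (340,185) and its red label (341,211) in front, 3–7 mm off the axis and seated at 0.111 m. The rim is held with 38 N and nothing else has moved. I'll hand it in.

```bash
python3 -c "
from bench import r
print(r.hand_in())"
```

```text
the job is handed in; nothing more can be done
None
```

The job is handed in, though no verdict came back: the red-apple label is fully home in its holder, the apple jar faces the front within about 7 mm of centre, and the gripper holds the turntable rim at about 38 N.

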